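Load the cup steriliser and shut its door

ROBOT

A 7-joint arm with a two-finger parallel gripper is mounted at the origin on the work surface. World frame = base frame: x ahead of the robot, y to its left, z up, the work surface at z = 0. Lengths are in m, angles in rad, forces in N, time in s.
With the tool pointing down it reaches from about 0.425 to 0.925 m from the base axis. Payload 6.8 kg.
Tool frame: the origin (TCP) lies at the very end of the fingers, on their centre line; the grasp point (between the pads) lies 19 mm behind it; z points along the fingers, y is the line along which they close (so a half turn about z gives the same grasp; the last joint's range is limited). The gripper opens to 85 mm and grips with 20 to 120 N. Pads are 22 mm wide; open, the fingers measure 114 mm over their backs; the gripper's body (76 mm by 85 mm) begins 54 mm behind the grasp point. The pads swing forward as they close: fully open they stand 13 mm farther back than shut.
Start: joints at [1.221, 0.477, 0.022, 1.555, -0.011, 1.109, -0.083], TCP at [0.162, -0.655, 0.231] pointing down, gripper open.
Joint ranges: [-2.96, 2.96], [-0.34, 2.1], [-1.41, 1.46], [0.24, 2.44], [-1.37, 4.51], [0.17, 1.92], [-2.96, 2.96]. Speed limits (rad/s): [2.39, 2.39, 3.14, 3.14, 3.14, 3.14, 3.14].

INTERFACE

Orientations are given as a unit quaternion [w, x, y, z].
In Python, from workcell import env, vision gives the robot as it stands. The module is installed in compiled form; this text tells all that it offers.
- The arm moves only by the tool servo_tool, never from a script. Its argument "motion" is a list of rows, each a list of 6 numbers: the shift along the tool's x, y, z in mm, then the turn, a rotation vector about the tool's x, y, z in degrees. A call has 1 to 20 rows; each row is the pose to reach, as a shift and turn from the pose commanded when the call began, along the tool's axes at that moment; what a row does not reach only later rows make up. A row lasts 1/8 s, in which the tool goes at most 62.5 mm and 10.7 degrees, less where a joint would pass 70% of its speed; a pose out of reach is approached as far as the arm can. A call with a gripper value outside its range is refused whole. "jaw" is the opening, from 0 (shut) to 1 (fully open), set as the call begins (left out, the last holds). The fingers move at their own pace and stop on an object; the grip force is fixed at half the most. Time passes only in rows, so rows that repeat a pose let the fingers close. It gives the time, the measured TCP pose, the force, the opening and the grip force at its end, in the units of the state.
- env.observe(): the state, without advancing time (a new reading comes with each control period).
- vision.camera(name): name is "scene" or "top" or "wrist"; returns the picture (480x640x3 uint8, red, green, blue); there is no depth.
- vision.calibration(name): a dict with "mtx" (3x3 intrinsics, pixels), "world_from_camera" (4x4, takes a point from camera to world coordinates); the wrist camera has in their place "tool_from_camera" (4x4, takes a point from camera to tool coordinates, whose origin is the TCP and whose axes are the flange's). Camera axes: x right, y down, z forward; pixel columns grow to the right and rows downward; lengths in m; the calibration is good to about 2 mm. The wrist camera is an equidistant fisheye: a pixel r from the principal point sees the ray r / f radians off the axis. A picture is of the moment at which its call begins: read the wrist's pose just before it. calibration takes no time and is no camera call.
- env.finish_job(): hands the job in; it is judged then, once.
The state is a dict: "time_s": time; "joint_positions": joint angles; "dq": joint speeds; "joint_torque": joint torques, N m; "position": TCP position; "eef_rot": TCP orientation; "wrist_force": force on the tool from outside, world axes, zero at the start; "moment": the same for the moment, N m; "grip_width": finger opening in m; "grip_force": force on a finger pad.
Only numpy, scipy, OpenCV 4.12 (cv2) and the standard library are available. Lean on these libraries where they do the work, as an engineer would, in place of code of your own. Each camera call takes 0.05 s, during which the arm holds its last target. There are 200 camera calls.

TASK

Push the grey crate of cups along the rollers, all the way into the steriliser until it stands against the stop at the back of the bay; then push the blue-framed door fully shut so that it snaps home on its catch. Leave the bottle, the steel pot and the white mug standing where they are.

Things in the scene. Friction and masses are not known exactly. Their poses are not given: they have to be found in the camera images.
- steriliser: Bench-top cup steriliser, steel with clear panes, fixed to the table. Origin: on the table under the middle of the door opening; +x points into the bay (the way the crate is pushed), z up. Bay 175 mm deep (x 0 to 0.175), 192 wide, ceiling 251, roof top 266 mm above the table; housing behind 250 wide, 300 high, to x = 0.305. Front and roof block an upright gripper: lean it, fingertips leading.
- bay_mouth (a point): Middle of the door opening at roller-top height (steriliser x 0, y 0, z 56 mm). Axes as the steriliser's. Twelve free-turning grey rollers run from x = -0.27 through the opening to the stop, between aluminium guide rails (inner faces at y = -96 and +96 mm, 14 mm thick, tops 72 mm above the table, outer ends at x = -0.28).
- back_stop (a point): Middle of the foot of the black stop at the back of the bay, at roller-top height (steriliser x = 0.175, z = 56 mm).
- crate: Open grey crate with four cups (white, blue, bases up, below its rim), 150 mm long (its x, along the track), 180 wide, 85 high, walls 6, about 0.7 kg, on the rollers between the rails with 6 mm play each side. Origin: centre of its underside. Against the stop its origin is at steriliser x = 0.100 and its rear face 25 mm inside the opening.
- door (a joint): Angle of the upright blue-framed clear door: 0 shut, grows as it opens, at most 2.0 rad; stays where left. 216 mm wide, 15 thick, 76 to 246 mm above the table (swings over the rails). A sprung ball under the roof catches a striker on its upper free corner: from about 0.07 rad it resists (about 5 to 10 N at the push plate), past 0.03 rad it snaps to 0 and holds.
- door_push (a point): Centre of the outer surface of the black push plate (70 wide x 90 mm high) on the door's outer face, 140 mm from the hinge axis, 165 mm above the table. Its x axis points into the door, square to the panel (the direction to push), y from the hinge to the free edge, z up.
- door_hinge (a point): Point on the door's vertical hinge axis, 165 mm above the table: at the steriliser's x = 0, y = -108 mm (inner face of the shut door at x = 0).
- detergent: Bystander: blue bottle with white cap, 68 mm across, 190 mm high, on the table. Origin: centre of its underside.
- cutlery_pot: Bystander: open round steel pot, 84 mm across, 110 mm high, on the table. Origin: centre of its underside.
- jug: Bystander: white mug, 80 mm across plus a handle, 100 mm high, on the table. Origin: centre of its underside.

How it is judged:
On the way, in this order (a step that is already met when the one before it is completed fails the run):
1. the crate is home in the bay, within 10 mm of the back stop, while the door is still open (x of crate in the frame of steriliser above 0.09 m and value of joint door above 0.5 rad), for 0.2 s.
2. the door is shut and seated on its catch (value of joint door below 0.015 rad), for 0.2 s.
At the end, for the whole second after the job is handed in: The crate stands level on the rollers in the bay, at rest, within 10 mm of the back stop, and the door is seated on its catch (joint under 0.015 rad); the bystanders have been left standing within 40 mm of where they were (x of crate in the frame of steriliser above 0.09 m and z of crate in the frame of steriliser between 0.045 and 0.07 m and angle between crate's own z axis and vertical below 0.15 rad and linear speed of crate below 0.02 m/s and value of joint door below 0.015 rad); the robot touches nothing.
It fails at once if the detergent bottle is shifted by more than 40 mm or tipped over (distance of detergent from where it was at the start of the episode above 0.04 m or angle between detergent's own z axis and vertical above 0.4 rad).
It fails at once if the steel pot is shifted by more than 40 mm or tipped over (distance of cutlery_pot from where it was at the start of the episode above 0.04 m or angle between cutlery_pot's own z axis and vertical above 0.4 rad).
It fails at once if the white mug is shifted by more than 40 mm or tipped over (distance of jug from where it was at the start of the episode above 0.04 m or angle between jug's own z axis and vertical above 0.4 rad).
It also fails if it takes over 64 s, if anything falls off the work surface, if the arm or the gripper's body presses on something with over 40 N, if the wrist force passes 120 N, or if a joint passes its speed limit or range.

## Working session

There is one attempt and no reset: what is moved stays moved. The work goes in short steps, Python scripts to look and compute and a tool call to move; the robot and the scene stay as the last step left them, time stands still between calls to the robot, and variables do not carry over. Pictures are saved under pics/ and viewed, at most 10 in all, crops included, and the job is handed in when it is done.

Besides the shell and the picture viewer there is one more tool, called after "Request:" as name([rows], argument=value, ...), one row to a line, values as JSON. servo_tool: Moves the arm, as the interface text tells. Its arguments: {"type":"object","properties":{"motion":{"type":"array"},"jaw":{"type":"number"}},"required":["motion"]}

```bash
mkdir -p pics
python3 - <<'E'
from workcell import env, vision
import cv2,numpy as np
for n in ["scene","top"]:
    cv2.imwrite(f"pics/{n}0.png",vision.camera(n)[:,:,::-1])
    c=vision.calibration(n);print(n,np.round(c["mtx"],1).tolist(),np.round(c["world_from_camera"],4).tolist())
s=env.observe();print(s)
print(vision.calibration("wrist"))
E
```

```text
scene [[446.1, 0.0, 315.1], [0.0, 446.1, 243.9], [0.0, 0.0, 1.0]] [[0.1986, 0.9251, -0.3237, 0.9111], [0.98, -0.1851, 0.0725, -0.1133], [0.0071, -0.3316, -0.9434, 1.0504], [0.0, 0.0, 0.0, 1.0]]
top [[512.4, 0.0, 315.6], [0.0, 512.4, 241.8], [0.0, 0.0, 1.0]] [[-0.0266, -0.9972, 0.0702, 0.5379], [-0.9994, 0.0248, -0.0259, -0.0277], [0.0241, -0.0708, -0.9972, 1.0888], [0.0, 0.0, 0.0, 1.0]]
{'time_s': 0.1, 'joint_positions': array([ 1.2208835 ,  0.47773334,  0.02234131,  1.55634835, -0.01150216,
        1.10929166, -0.08312135]), 'dq': array([-7.22167925e-04, -1.78877286e-03, -9.53497959e-05, -3.60467826e-03,
        2.17008790e-05, -7.69676600e-04,  6.27473240e-04]), 'joint_torque': array([ 5.01525152e-03, -5.97765577e+01,  1.61397178e+00, -2.81957567e+01,
        1.28552175e-02,  5.05752687e-03, -2.02732167e-05]), 'position': array([ 0.16150126, -0.65484766,  0.23041403]), 'eef_rot': array([-8.11035453e-04,  9.92699443e-01,  1.20611494e-01, -1.58010970e-04]), 'wrist_force': array([-0.1730791 ,  0.12612142, -0.49510316]), 'moment': array([-0.009515  ,  0.0217436 , -0.01830337]), 'grip_force': 0.0, 'grip_width': 0.08522243959179085}
{'mtx': array([[371.64829954,   0.        , 314.01564588],
       [  0.        , 371.64829954, 241.1203398 ],
       [  0.        ,   0.        ,   1.        ]]), 'tool_from_camera': array([[-7.66968537e-05, -9.58615539e-01, -2.84703779e-01,
         7.04487947e-02],
       [ 9.99997727e-01, -6.80168200e-04,  2.02077798e-03,
        -9.90097740e-04],
       [-2.13079563e-03, -2.84702977e-01,  9.58613413e-01,
        -1.42832961e-01],
       [ 0.00000000e+00,  0.00000000e+00,  0.00000000e+00,
         1.00000000e+00]])}
```

View pics/scene0.png

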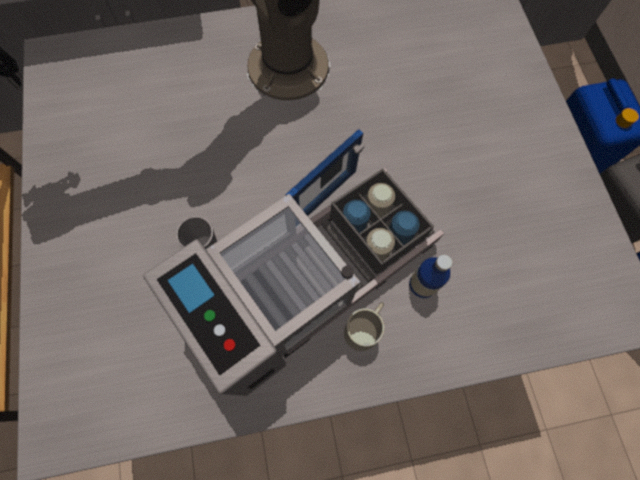

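View pics/top0.png

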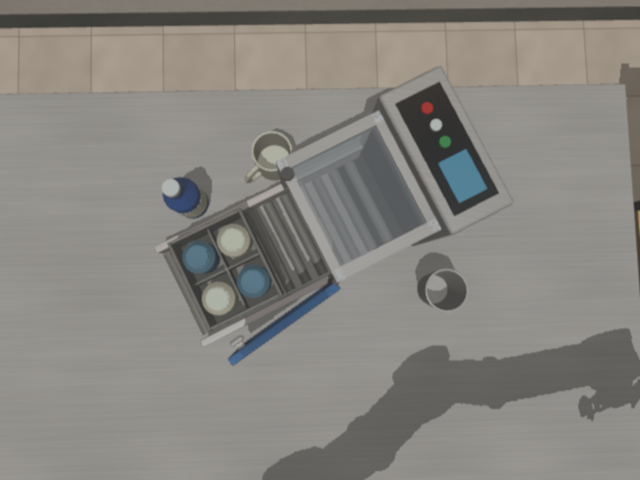

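The scene view shows the crate at about (382,222), the open door from (295,200) to (360,137), the pot at (196,235), the mug at (365,328) and the bottle at (430,277). In the top view the steriliser's +x runs right and up. The door's free edge is at (232,360), the hinge near (335,285) and the crate centre near (225,268). I'll enlarge the top view to pick corners.

Run:
```python
import cv2
a=cv2.imread("pics/top0.png")[60:370,145:525]
cv2.imwrite("pics/top0c.png",cv2.resize(a,None,fx=1.9,fy=1.9,interpolation=cv2.INTER_CUBIC))
```

```text
(no output)
```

View pics/top0c.png

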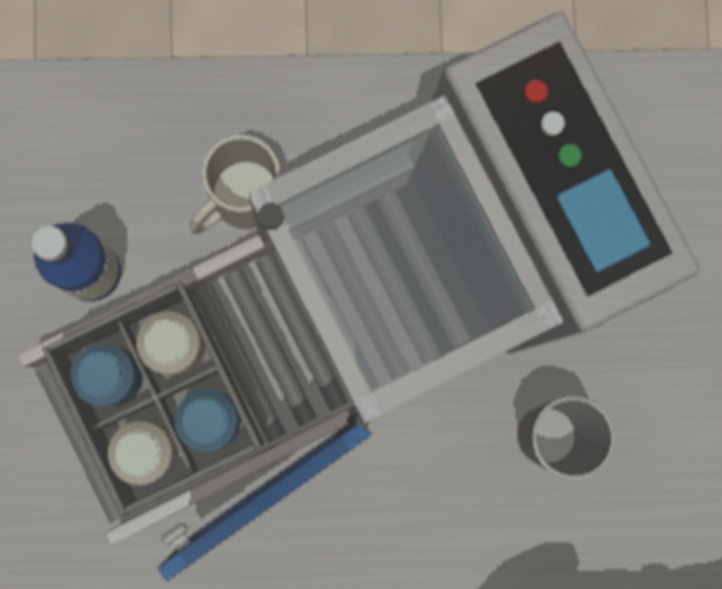

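The crop shows the housing top corners at (562,12), (698,268), (448,72) and (584,330). The roof front corners are at (253,194) and (368,418), and the outer rail ends at (20,357) and (108,538). The door's top edge runs from (368,430) to (163,576), and the crate rim corners are at (45,348), (120,518), (182,287) and (262,447).

```bash
cat > h.py <<'E'
import numpy as np
from workcell import env, vision
c=vision.calibration("top")
def cast(u,v,z,c=c):
    T=c["world_from_camera"];d=T[:3,:3]@np.linalg.inv(c["mtx"])@[u,v,1];o=T[:3,3]
    return (o+d*(z-o[2])/d[2])
def crop(p,z): return cast(p[0]/1.9+145,p[1]/1.9+60,z)
E
python3 - <<'E'
from h import *
from scipy.optimize import least_squares
obs=[((562,12),.3,.305,.125),((698,268),.3,.305,-.125),((20,357),.072,-.28,.110),((108,538),.072,-.28,-.110)]
W=np.array([crop(p,z)[:2] for p,z,_,_ in obs]);L=np.array([o[2:] for o in obs])
R=lambda a:np.array([[np.cos(a),-np.sin(a)],[np.sin(a),np.cos(a)]])
f=lambda q:(L@R(q[2]).T+q[:2]-W).ravel()
q=least_squares(f,[.6,0,-1.1]).x
print(q,np.round(f(q)*1000,1))
def loc(w): return np.round(R(q[2]).T@(w[:2]-q[:2]),4)
for n,p,z in [("hf",(448,72),.3),("hf",(584,330),.3),("roof",(253,194),.266),("roof",(368,418),.266),
 ("crRL",(45,348),.141),("crRR",(120,518),.141),("crFL",(182,287),.141),("crFR",(262,447),.141),
 ("dHinge out",(370,434),.246),("dFree out",(167,580),.246),("dFree in",(159,571),.246),("plate?",(175,538),.2)]:
    w=crop(p,z);print(n,w.round(3),loc(w))
for n,p,z in [("bottle cap",(50,243),.19),("pot",(572,437),.11),("mug",(241,172),.1)]:
    w=crop(p,z);print(n,w.round(3),loc(w))
E
```

```text
[ 0.62970481 -0.03315173 -1.12893733] [ 4.7 -0.5 -2.6 -4.   4.1  4.9 -6.2 -0.3]
hf [ 0.819 -0.157  0.3  ] [0.193  0.1178]
hf [ 0.601 -0.261  0.3  ] [ 0.1939 -0.1237]
roof [0.727 0.008 0.266] [0.0042 0.1058]
roof [ 0.534 -0.084  0.266] [ 0.0052 -0.1089]
crRL [0.609 0.218 0.141] [-0.2363  0.0887]
crRR [0.444 0.148 0.141] [-0.2433 -0.0908]
crFL [0.665 0.085 0.141] [-0.0916  0.0827]
crFR [0.508 0.01  0.141] [-0.0916 -0.0917]
dHinge out [ 0.52  -0.087  0.246] [ 0.0017 -0.1226]
dFree out [0.401 0.089 0.246] [-0.2087 -0.1547]
dFree in [0.408 0.096 0.246] [-0.2114 -0.1448]
plate? [0.43  0.088 0.2  ] [-0.1948 -0.1286]
bottle cap [0.703 0.2   0.19 ] [-0.18    0.1658]
pot [ 0.508 -0.3    0.11 ] [ 0.1896 -0.2242]
mug [0.789 0.027 0.1  ] [0.0131 0.1695]
```

```bash
cat >> h.py <<'E'
from scipy.spatial.transform import Rotation as Ro, Slerp
A=-1.129; XS=np.array([np.cos(A),np.sin(A),0]); YS=np.array([-XS[1],XS[0],0]); Z=np.array([0,0,1.])
O=np.array([.628,-.034,0])
def L2W(x,y,z): return O+x*XS+y*YS+z*Z
def W2L(p): d=np.asarray(p)-O; return np.round([d@XS,d@YS,d[2]],4)
def lean(deg,yaw=0):  # tool z = XS*sin - Z*cos, tool y = YS, turned by yaw about vertical
    t=np.radians(deg);z=XS*np.sin(t)-Z*np.cos(t)
    return Ro.from_euler('z',yaw,degrees=True)*Ro.from_matrix(np.c_[np.cross(YS,z),YS,z])
def pose():
    s=env.observe();e=s["eef_rot"];return s["position"],Ro.from_quat([e[1],e[2],e[3],e[0]]),s
def rows(keys,P=None):
    # keys: (n rows, pos, Rot)
    p,r,s=pose(); p0,r0=p,r
    for n,pt,rt in keys:
        sl=Slerp([0,1],Ro.concatenate([r,rt]))
        for k in range(1,n+1):
            a=k/n; x=r0.inv().apply(p+a*(pt-p)-p0)*1000; v=(r0.inv()*sl(a)).as_rotvec(degrees=True)
            print([int(round(i)) for i in x]+[round(float(i),1) for i in v],end=",\n")
        p,r=pt,rt
E
python3 - <<'E'
from h import *
p,r,s=pose();print(W2L(p))
from math import *
pol=lambda R_,az,z:np.array([R_*cos(az),R_*sin(az),z])
T=lean(0)
k=[(2,np.array([.162,-.655,.36]),r)]
e=L2W(-.33,0,.36);r1=hypot(e[0],e[1]);a1=atan2(e[1],e[0])
sl=Slerp([0,1],Ro.concatenate([r,T]))
for i in range(1,15):
    a=i/14;k.append((1,pol(.675+a*(r1-.675)-.10*sin(pi*a),-1.328+a*(a1+1.328),.37),sl(a)))
rows(k)
E
```

```text
[ 0.3618 -0.6872  0.2304]
[0, 0, -65, 0.0, 0.0, 0.0],
[0, 0, -130, 0.0, 0.0, 0.0],
[84, -36, -140, -0.0, -0.0, -7.2],
[159, -81, -139, -0.0, -0.0, -14.5],
[224, -133, -139, -0.0, -0.0, -21.7],
[281, -187, -139, -0.0, -0.0, -29.0],
[329, -244, -139, -0.0, -0.0, -36.2],
[371, -302, -139, -0.0, -0.0, -43.5],
[407, -360, -139, -0.0, -0.0, -50.7],
[439, -419, -139, -0.0, -0.0, -58.0],
[468, -479, -139, -0.0, -0.1, -65.2],
[492, -541, -139, -0.1, -0.1, -72.5],
[513, -605, -139, -0.1, -0.1, -79.7],
[528, -672, -139, -0.1, -0.1, -87.0],
[536, -742, -138, -0.1, -0.1, -94.2],
[536, -815, -138, -0.1, -0.1, -101.5],
```

Request:
servo_tool([
  [0, 0, -65, 0, 0, 0],
  [0, 0, -130, 0, 0, 0],
  [84, -36, -140, 0, 0, -7],
  [159, -81, -140, 0, 0, -14],
  [224, -133, -140, 0, 0, -22],
  [281, -187, -140, 0, 0, -29],
  [329, -244, -140, 0, 0, -36],
  [371, -302, -140, 0, 0, -43],
  [407, -360, -140, 0, 0, -51],
  [439, -419, -140, 0, 0, -58],
  [468, -479, -140, 0, 0, -65],
  [492, -541, -140, 0, 0, -72],
  [513, -605, -140, 0, 0, -80],
  [528, -672, -140, 0, 0, -87],
  [536, -742, -140, 0, 0, -94],
  [536, -815, -140, 0, 0, -101],
  [536, -815, -140, 0, 0, -101.5],
  [536, -815, -140, 0, 0, -101.5],
  [536, -815, -140, 0, 0, -101.5],
  [536, -815, -140, 0, 0, -101.5],
], jaw=0.4)

```text
time_s: 2.6
position: [0.4857, 0.2666, 0.3709]
eef_rot: [-0.001, 0.533, 0.846, -0.0]
wrist_force: [-0.0, -0.4, 0.7]
grip_width: 0.0342
grip_force: 0.0
```

Run:
```python
from h import *
p,r,s=pose();print(W2L(p),s["joint_positions"].round(2),s["time_s"],np.round((lean(0).inv()*r).as_rotvec(degrees=True),1))
rows([(8,L2W(-.33,0,.30),lean(40)),(2,L2W(-.33,0,.30),lean(40))])
```

```text
[-3.326e-01 -1.000e-04  3.709e-01] [ 0.06  0.27 -0.82  1.62  0.2   1.35 -0.34] 2.6 [ 0.1  0.1 -0.3]
[0, 0, 9, 0.0, -5.0, 0.0],
[-1, 0, 18, 0.0, -10.0, 0.1],
[-1, 0, 27, 0.0, -15.0, 0.1],
[-1, 0, 35, 0.0, -20.0, 0.2],
[-2, 0, 44, 0.0, -25.0, 0.2],
[-2, 0, 53, 0.0, -30.1, 0.2],
[-2, 0, 62, 0.1, -35.1, 0.3],
[-3, 0, 71, 0.1, -40.1, 0.3],
[-3, 0, 71, 0.1, -40.1, 0.3],
[-3, 0, 71, 0.1, -40.1, 0.3],
```

Request:
servo_tool([
  [0, 0, 9, 0, -5, 0],
  [-1, 0, 18, 0, -10, 0],
  [-1, 0, 27, 0, -15, 0],
  [-1, 0, 35, 0, -20, 0],
  [-2, 0, 44, 0, -25, 0],
  [-2, 0, 53, 0, -30, 0],
  [-2, 0, 62, 0, -35, 0],
  [-3, 0, 71, 0, -40, 0],
  [-3, 0, 71, 0, -40, 0],
  [-3, 0, 71, 0, -40, 0],
])

```text
time_s: 3.85
position: [0.4889, 0.2605, 0.3008]
eef_rot: [0.289, 0.503, 0.794, -0.183]
wrist_force: [-0.8, 1.0, -0.2]
grip_width: 0.0341
grip_force: 0.0
```

Run:
```python
from h import *
p,r,s=pose();print(W2L(p),s["joint_positions"].round(2),s["time_s"],np.round((lean(40).inv()*r).as_rotvec(degrees=True),1))
rows([(6,L2W(-.31,0,.105),lean(40)),(1,L2W(-.31,0,.105),lean(40))])
```

```text
[-3.257e-01  2.000e-04  3.008e-01] [-0.42  0.45 -0.71  1.71  0.8   1.63 -0.89] 3.85 [0.  0.1 0.1]
[19, 0, 27, -0.0, -0.0, -0.0],
[38, 0, 53, -0.0, -0.0, -0.0],
[57, 0, 80, -0.0, -0.0, -0.0],
[76, 0, 107, -0.0, -0.0, -0.0],
[95, 0, 134, -0.0, -0.0, -0.1],
[114, 0, 160, -0.0, -0.1, -0.1],
[114, 0, 160, -0.0, -0.1, -0.1],
```

Request:
servo_tool([
  [19, 0, 27, 0, 0, 0],
  [38, 0, 53, 0, 0, 0],
  [57, 0, 80, 0, 0, 0],
  [76, 0, 107, 0, 0, 0],
  [95, 0, 134, 0, 0, 0],
  [114, 0, 160, 0, 0, 0],
  [114, 0, 160, 0, 0, 0],
])

```text
time_s: 4.72
position: [0.4952, 0.2455, 0.1037]
eef_rot: [0.288, 0.503, 0.794, -0.184]
wrist_force: [0.1, -0.0, -0.3]
grip_width: 0.0339
grip_force: 0.0
```

Run:
```python
from h import *
import cv2
p,r,s=pose();print(W2L(p),s["joint_positions"].round(2),s["time_s"],s["wrist_force"])
a=vision.camera("scene");cv2.imwrite("pics/s1.png",a[:,:,::-1])
rows([(6,L2W(-.22,0,.105),lean(40)),(6,L2W(-.12,0,.105),lean(40))])
```

```text
[-0.3094 -0.0006  0.1037] [-0.46  0.7  -0.63  1.86  0.95  1.39 -1.15] 4.725 [ 0.12797846 -0.01536893 -0.27048453]
[-12, 0, 10, -0.0, 0.0, -0.0],
[-23, 0, 19, -0.0, 0.0, -0.0],
[-35, 0, 29, -0.0, 0.0, -0.0],
[-46, 0, 39, -0.0, 0.0, -0.0],
[-58, 0, 48, -0.1, 0.0, -0.0],
[-69, 0, 58, -0.1, 0.0, -0.1],
[-82, 0, 69, -0.1, 0.0, -0.1],
[-95, 0, 80, -0.1, 0.0, -0.1],
[-107, 0, 90, -0.1, 0.0, -0.1],
[-120, 0, 101, -0.1, 0.0, -0.1],
[-133, 0, 112, -0.1, 0.0, -0.1],
[-146, 0, 122, -0.1, 0.0, -0.1],
```

View pics/s1.png

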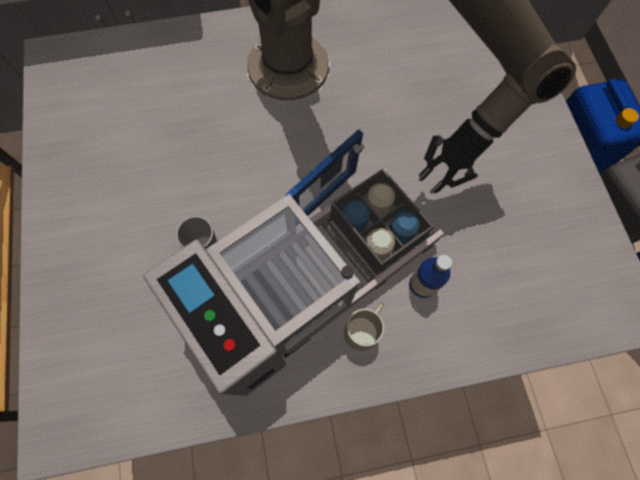

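The gripper, at about (450,160), points at the middle of the crate's rear face and is clear of the door and bottle. I'll start pushing.

Request:
servo_tool([
  [-12, 0, 10, 0, 0, 0],
  [-23, 0, 19, 0, 0, 0],
  [-35, 0, 29, 0, 0, 0],
  [-46, 0, 38, 0, 0, 0],
  [-57, 0, 48, 0, 0, 0],
  [-67, 0, 56, 0, 0, 0],
  [-77, 0, 65, 0, 0, 0],
  [-87, 0, 73, 0, 0, 0],
  [-97, 0, 81, 0, 0, 0],
  [-107, 0, 90, 0, 0, 0],
  [-117, 0, 98, 0, 0, 0],
  [-127, 0, 107, 0, 0, 0],
  [-137, 0, 115, 0, 0, 0],
  [-146, 0, 122, 0, 0, 0],
  [-146, 0, 122, 0, 0, 0],
])

```text
time_s: 6.65
position: [0.5765, 0.0738, 0.105]
eef_rot: [0.289, 0.503, 0.793, -0.184]
wrist_force: [0.2, -0.2, 0.3]
grip_width: 0.0344
grip_force: 0.0
```

Run:
```python
from h import *
import cv2
p,r,s=pose();print(W2L(p),s["joint_positions"].round(2),s["time_s"],s["wrist_force"])
a=vision.camera("top");cv2.imwrite("pics/t2.png",a[:,:,::-1])
rows([(14,L2W(.005,0,.105),lean(40))])
```

```text
[-0.1195 -0.0004  0.105 ] [-0.18  0.62 -0.55  1.96  1.1   1.21 -0.97] 6.65 [ 0.18440855 -0.16039828  0.31056147]
[-7, 0, 6, -0.0, 0.0, -0.0],
[-14, 0, 12, -0.0, 0.0, -0.0],
[-21, 0, 17, -0.0, 0.0, -0.0],
[-27, 0, 23, -0.0, 0.0, -0.0],
[-34, 0, 29, -0.0, 0.0, -0.0],
[-41, 0, 35, -0.0, 0.0, -0.0],
[-48, 0, 40, -0.0, 0.0, -0.0],
[-55, 0, 46, -0.0, 0.0, -0.0],
[-62, 0, 52, -0.0, 0.0, -0.0],
[-69, 0, 58, -0.0, 0.0, -0.0],
[-75, 0, 63, -0.0, 0.0, -0.0],
[-82, 0, 69, -0.0, 0.0, -0.0],
[-89, 0, 75, -0.0, 0.0, -0.0],
[-96, 0, 81, -0.0, 0.0, -0.0],
```

View pics/t2.png

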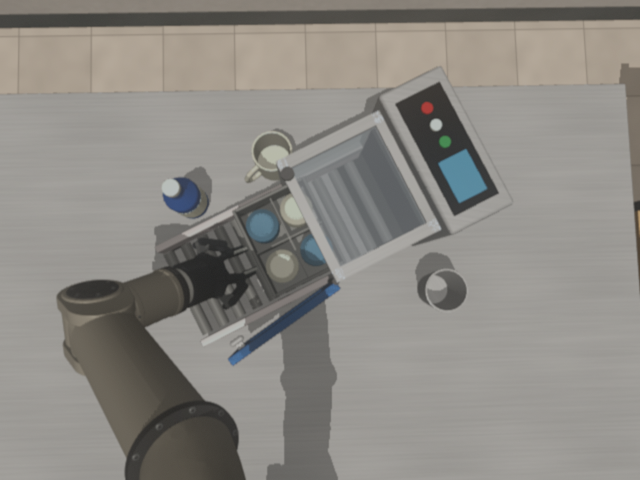

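The crate has moved with the fingers and its front is entering the opening at about (300,240). Bottle, mug and pot have not moved. I'll keep pushing.

Request:
servo_tool([
  [-7, 0, 6, 0, 0, 0],
  [-14, 0, 12, 0, 0, 0],
  [-21, 0, 17, 0, 0, 0],
  [-27, 0, 23, 0, 0, 0],
  [-34, 0, 29, 0, 0, 0],
  [-41, 0, 35, 0, 0, 0],
  [-48, 0, 40, 0, 0, 0],
  [-55, 0, 46, 0, 0, 0],
  [-62, 0, 52, 0, 0, 0],
  [-69, 0, 58, 0, 0, 0],
  [-75, 0, 63, 0, 0, 0],
  [-82, 0, 69, 0, 0, 0],
  [-89, 0, 75, 0, 0, 0],
  [-96, 0, 81, 0, 0, 0],
])

```text
time_s: 8.45
position: [0.6304, -0.0385, 0.1046]
eef_rot: [0.289, 0.502, 0.794, -0.183]
wrist_force: [0.3, 0.3, 0.9]
grip_width: 0.0339
grip_force: 0.7
```

Run:
```python
from h import *
p,r,s=pose();print(W2L(p),s["joint_positions"].round(2),s["time_s"],s["wrist_force"])
rows([(4,L2W(.025,0,.105),lean(40))])
```

```text
[0.0051 0.0002 0.1046] [-0.02  0.61 -0.48  1.95  1.2   1.08 -0.83] 8.45 [0.29242273 0.31033538 0.85367455]
[-4, 0, 3, 0.0, 0.0, 0.0],
[-8, 0, 6, 0.0, 0.0, 0.0],
[-12, 0, 9, 0.0, 0.0, 0.0],
[-16, 0, 12, 0.0, 0.0, 0.0],
```

Request:
servo_tool([
  [-3, 0, 3, 0, 0, 0],
  [-6, 0, 5, 0, 0, 0],
  [-9, 0, 8, 0, 0, 0],
  [-9, 0, 8, 0, 0, 0],
])

```text
time_s: 8.95
position: [0.6354, -0.0493, 0.1042]
eef_rot: [0.289, 0.503, 0.794, -0.183]
wrist_force: [1.0, 0.4, -0.4]
grip_width: 0.0341
grip_force: 0.0
```

Request:
servo_tool([
  [-2, 0, 2, 0, 0, 0],
  [-4, 0, 3, 0, 0, 0],
  [-4, 0, 3, 0, 0, 0],
])

```text
time_s: 9.32
position: [0.6364, -0.0513, 0.1039]
eef_rot: [0.288, 0.502, 0.795, -0.182]
wrist_force: [-5.2, 5.1, 1.8]
grip_width: 0.0338
grip_force: 3.5
```

Request:
servo_tool([
  [-2, 0, 2, 0, 0, 0],
  [-3, 0, 3, 0, 0, 0],
  [-3, 0, 3, 0, 0, 0],
])

```text
time_s: 9.7
position: [0.6368, -0.0517, 0.1034]
eef_rot: [0.287, 0.501, 0.796, -0.181]
wrist_force: [-15.0, 13.7, 10.1]
grip_width: 0.0341
grip_force: 9.7
```

Run:
```python
from h import *
import cv2
p,r,s=pose();print(W2L(p),s["time_s"],s["wrist_force"])
a=vision.camera("top")[130:350,150:460];cv2.imwrite("pics/t3.png",cv2.resize(a[:,:,::-1],None,fx=2,fy=2))
rows([(8,L2W(-.2,0,.13),lean(40)),(5,L2W(-.28,0,.32),lean(40))])
```

```text
[0.0198 0.0004 0.1034] 9.7 [-14.99505848  13.7395164   10.09585745]
[19, 0, -20, 0.0, -0.0, 0.0],
[38, 0, -40, 0.0, -0.1, 0.1],
[57, 0, -60, 0.1, -0.1, 0.1],
[76, 0, -80, 0.1, -0.2, 0.1],
[95, 0, -100, 0.1, -0.2, 0.2],
[114, 0, -121, 0.1, -0.3, 0.2],
[133, 1, -141, 0.1, -0.3, 0.2],
[152, 1, -161, 0.1, -0.3, 0.2],
[140, 1, -200, 0.1, -0.3, 0.2],
[128, 1, -240, 0.1, -0.3, 0.2],
[116, 1, -279, 0.1, -0.3, 0.2],
[104, 1, -319, 0.1, -0.3, 0.2],
[93, 1, -358, 0.1, -0.3, 0.2],
```

View pics/t3.png

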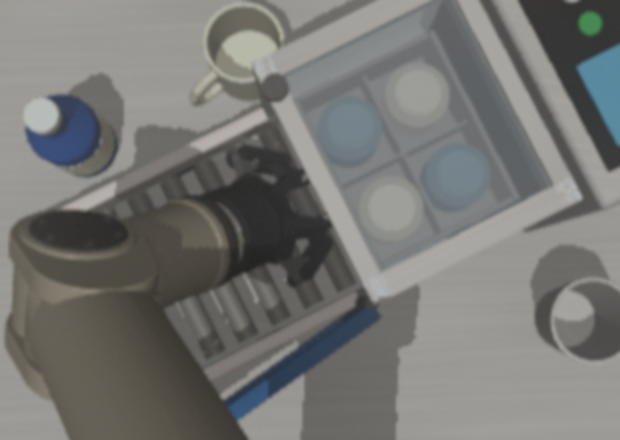

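The cups sit well inside the bay. The tip has stopped at x = 0.020 with about 20 N on it, so the crate is against the stop. I'll back out and lift.

Request:
servo_tool([
  [19, 0, -20, 0, 0, 0],
  [38, 0, -40, 0, 0, 0],
  [57, 0, -60, 0, 0, 0],
  [76, 0, -80, 0, 0, 0],
  [95, 0, -100, 0, 0, 0],
  [114, 0, -121, 0, 0, 0],
  [133, 0, -141, 0, 0, 0],
  [152, 0, -161, 0, 0, 0],
  [140, 0, -200, 0, 0, 0],
  [128, 0, -240, 0, 0, 0],
  [116, 0, -279, 0, 0, 0],
  [104, 0, -319, 0, 0, 0],
  [93, 0, -358, 0, 0, 0],
  [93, 0, -358, 0, 0, 0],
])

```text
time_s: 11.5
position: [0.5095, 0.2187, 0.3214]
eef_rot: [0.29, 0.502, 0.795, -0.18]
wrist_force: [-0.2, -0.5, 0.0]
grip_width: 0.034
grip_force: 0.0
```

Run:
```python
from h import *
p,r,s=pose();print(W2L(p),s["joint_positions"].round(2),s["time_s"],s["wrist_force"])
rows([(6,L2W(-.22,-.05,.37),lean(0)),(6,L2W(-.08,-.19,.37),lean(0,-15)),(1,L2W(-.08,-.19,.37),lean(0,-15))])
```

```text
[-0.2791  0.0009  0.3214] [-0.34  0.4  -0.7   1.73  0.81  1.59 -0.8 ] 11.5 [-0.20252018 -0.45384238  0.01408433]
[-13, -8, 0, 0.1, 6.6, 0.0],
[-25, -17, 0, 0.1, 13.3, 0.0],
[-38, -25, 0, 0.2, 19.9, 0.0],
[-51, -34, 0, 0.2, 26.6, 0.1],
[-64, -42, 0, 0.3, 33.2, 0.1],
[-76, -51, 0, 0.4, 39.9, 0.1],
[-94, -74, 15, 1.2, 39.9, 2.5],
[-112, -98, 30, 2.1, 39.8, 4.9],
[-130, -121, 45, 3.0, 39.8, 7.3],
[-148, -145, 59, 3.8, 39.7, 9.7],
[-166, -168, 74, 4.7, 39.7, 12.1],
[-184, -191, 89, 5.6, 39.6, 14.5],
[-184, -191, 89, 5.6, 39.6, 14.5],
```

Request:
servo_tool([
  [-13, -8, 0, 0, 6.6, 0],
  [-25, -17, 0, 0, 13.3, 0],
  [-38, -25, 0, 0, 20, 0],
  [-51, -34, 0, 0, 26.6, 0],
  [-64, -42, 0, 0, 33, 0],
  [-76, -51, 0, 0, 40, 0],
  [-94, -74, 15, 1, 40, 2.5],
  [-112, -98, 30, 2, 40, 5],
  [-130, -121, 45, 3, 40, 7],
  [-148, -145, 59, 4, 40, 10],
  [-166, -168, 74, 5, 40, 12],
  [-184, -191, 89, 5.6, 39.6, 14.5],
  [-184, -191, 89, 5.6, 39.6, 14.5],
  [-184, -191, 89, 5.6, 39.6, 14.5],
], jaw=0)

```text
time_s: 13.25
position: [0.4222, -0.0449, 0.3681]
eef_rot: [-0.001, 0.642, 0.767, -0.003]
wrist_force: [-0.3, 0.4, 0.7]
grip_width: 0.0002
grip_force: 0.0
```

Run:
```python
from h import *
p,r,s=pose();print(W2L(p),s["joint_positions"].round(2),s["time_s"],s["wrist_force"],np.round((lean(0,-15).inv()*r).as_rotvec(degrees=True),1))
rows([(6,L2W(-.08,-.19,.19),lean(0,-15)),(1,L2W(-.08,-.19,.19),lean(0,-15))])
```

```text
[-0.0782 -0.1907  0.3681] [ 0.51 -0.03 -0.53  1.89 -0.01  1.29  0.16] 13.25 [-0.25954224  0.44780883  0.68229183] [ 0.3 -0.2  0.2]
[0, 0, 30, -0.1, 0.0, -0.0],
[1, 0, 59, -0.1, 0.1, -0.1],
[1, 1, 89, -0.2, 0.1, -0.1],
[2, 1, 119, -0.2, 0.1, -0.1],
[2, 1, 148, -0.3, 0.1, -0.1],
[2, 1, 178, -0.3, 0.2, -0.2],
[2, 1, 178, -0.3, 0.2, -0.2],
```

Request:
servo_tool([
  [0, 0, 30, 0, 0, 0],
  [0, 0, 60, 0, 0, 0],
  [0, 0, 90, 0, 0, 0],
  [0, 0, 120, 0, 0, 0],
  [0, 0, 150, 0, 0, 0],
  [0, 0, 178, 0, 0, 0],
  [0, 0, 178, 0, 0, 0],
])

```text
time_s: 14.12
position: [0.4203, -0.0451, 0.189]
eef_rot: [-0.002, 0.641, 0.767, -0.004]
wrist_force: [-0.6, 1.0, 0.2]
grip_width: -0.0001
grip_force: 0.0
```

```bash
cat >> h.py <<'E'
def door(th,rho,off,z):  # TCP target: contact at rho from hinge, off = distance outward from the door's hinge plane
    d=np.array([-np.sin(th),np.cos(th)]);n=np.array([np.cos(th),np.sin(th)])
    q=np.array([0,-.108])+rho*d-n*off
    return L2W(q[0],q[1],z)
E
python3 - <<'E'
from h import *
p,r,s=pose();print(W2L(p),s["joint_positions"].round(2),s["time_s"],s["wrist_force"])
k=[]
N=16
for i in range(N+1):
    a=i/N; th=1.77-a*1.25
    k.append((2 if i==0 else 1,door(th,.095+.05*a,.033,.19),lean(0,-15+15*a)))
for q in k: print(W2L(q[1]),end=" ")
rows(k)
E
```

```text
[-0.0788 -0.1925  0.189 ] [ 0.46  0.16 -0.55  2.14  0.11  0.88  0.03] 14.125 [-0.55832341  0.95466703  0.2037887 ]
[-0.0866 -0.1591  0.19  ] [-0.0934 -0.1526  0.19  ] [-0.0997 -0.1453  0.19  ] [-0.1055 -0.1373  0.19  ] [-0.1105 -0.1286  0.19  ] [-0.1149 -0.1194  0.19  ] [-0.1184 -0.1095  0.19  ] [-0.1211 -0.0992  0.19  ] [-0.1229 -0.0885  0.19  ] [-0.1238 -0.0774  0.19  ] [-0.1236 -0.0662  0.19  ] [-0.1224 -0.0547  0.19  ] [-0.1202 -0.0432  0.19  ] [-0.1169 -0.0318  0.19  ] [-0.1126 -0.0204  0.19  ] [-0.1072 -0.0093  0.19  ] [-0.1007  0.0014  0.19  ] [8, 15, -1, -0.3, 0.0, -0.0],
[16, 30, -1, -0.5, 0.1, -0.1],
[25, 35, -1, -0.5, 0.1, -1.0],
[33, 40, -1, -0.5, 0.1, -1.9],
[40, 46, -1, -0.5, 0.1, -2.9],
[47, 53, -2, -0.5, 0.1, -3.8],
[54, 61, -2, -0.5, 0.0, -4.7],
[60, 70, -2, -0.5, 0.0, -5.7],
[65, 79, -2, -0.5, 0.0, -6.6],
[70, 89, -2, -0.5, 0.0, -7.6],
[73, 99, -2, -0.5, 0.0, -8.5],
[76, 110, -2, -0.5, 0.0, -9.4],
[78, 122, -2, -0.5, 0.0, -10.4],
[79, 133, -2, -0.5, 0.0, -11.3],
[79, 145, -2, -0.5, 0.0, -12.2],
[77, 157, -3, -0.5, 0.0, -13.2],
[75, 170, -3, -0.5, 0.0, -14.1],
[72, 182, -3, -0.5, 0.0, -15.1],
```

Request:
servo_tool([
  [8, 15, 0, 0, 0, 0],
  [16, 30, 0, 0, 0, 0],
  [25, 35, 0, 0, 0, -1],
  [33, 40, 0, 0, 0, -2],
  [40, 46, 0, 0, 0, -3],
  [47, 53, -1, 0, 0, -4],
  [54, 61, -1, 0, 0, -5],
  [60, 70, -1, 0, 0, -6],
  [65, 79, -1, 0, 0, -7],
  [70, 89, -1, 0, 0, -7.5],
  [73, 99, -1, 0, 0, -8.5],
  [76, 110, -2, 0, 0, -9.5],
  [78, 122, -2, 0, 0, -10.5],
  [79, 133, -2, 0, 0, -11.3],
  [79, 145, -2, 0, 0, -12.2],
  [77, 157, -2, 0, 0, -13.2],
  [75, 170, -2, 0, 0, -14],
  [72, 182, -2, 0, 0, -15],
  [72, 182, -2, 0, 0, -15],
])

```text
time_s: 16.5
position: [0.5892, 0.0562, 0.1914]
eef_rot: [-0.001, 0.537, 0.844, -0.003]
wrist_force: [0.3, 1.0, -0.7]
grip_width: 0.0002
grip_force: 0.0
```

Run:
```python
from h import *
import cv2
p,r,s=pose();print(W2L(p),s["joint_positions"].round(2),s["time_s"],s["wrist_force"])
a=vision.camera("scene");cv2.imwrite("pics/s4.png",a[:,:,::-1])
rows([(5,door(.52,.145,.037,.175),lean(40,25)),(1,door(.52,.145,.037,.175),lean(40,25))])
```

```text
[-0.0981  0.0035  0.1914] [ 0.24  0.45 -0.58  1.77  0.29  1.02 -0.01] 16.5 [ 0.32806592  1.02020361 -0.72608593]
[1, -1, 3, -1.8, -7.9, -4.8],
[2, -1, 7, -3.6, -15.7, -9.6],
[3, -2, 10, -5.5, -23.6, -14.4],
[5, -3, 13, -7.3, -31.4, -19.2],
[6, -3, 16, -9.1, -39.3, -24.1],
[6, -3, 16, -9.1, -39.3, -24.1],
```

View pics/s4.png

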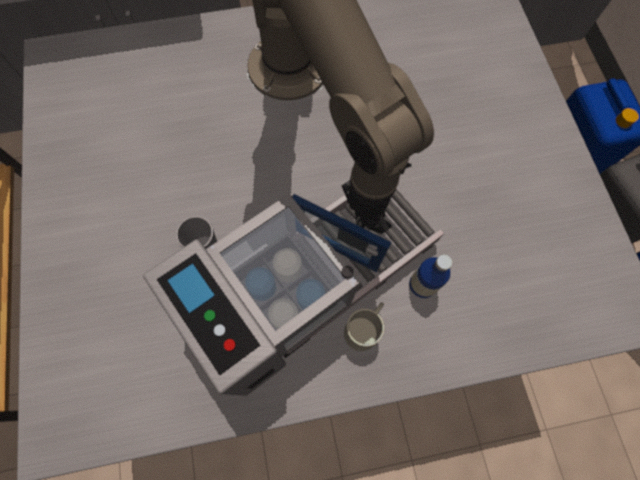

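The door has swung to roughly 0.5 rad, with its free end at (383,250). The crate is home and the bystanders are untouched. Next I'll lean the tool.

Request:
servo_tool([
  [1, -1, 3, -1.8, -7.9, -4.8],
  [2, -1, 7, -3.6, -15.7, -9.6],
  [3, -2, 10, -5.5, -23.6, -14.4],
  [5, -3, 13, -7.3, -31.4, -19.2],
  [6, -3, 16, -9.1, -39.3, -24.1],
  [6, -3, 16, -9.1, -39.3, -24.1],
  [6, -3, 16, -9.1, -39.3, -24.1],
])

```text
time_s: 17.42
position: [0.5833, 0.0603, 0.1761]
eef_rot: [0.321, 0.32, 0.884, -0.116]
wrist_force: [0.4, -0.4, 0.3]
grip_width: -0.0001
grip_force: 0.0
```

Run:
```python
from h import *
p,r,s=pose();print(W2L(p),s["joint_positions"].round(2),s["time_s"],s["wrist_force"],np.round((lean(40,25).inv()*r).as_rotvec(degrees=True),1))
k=[]
N=10
for i in range(1,N+1):
    a=i/N; th=.52-a*.44
    k.append((1,door(th,.145+.01*a,.037-.007*a,.165),lean(40,25-20*a)))
k.append((4,door(.04,.155,.028,.165),lean(40,2)))
rows(k); print(W2L(k[-2][1]),W2L(k[-1][1]))
```

```text
[-1.043e-01 -1.000e-04  1.761e-01] [-0.2   0.35 -0.43  2.14  1.19  0.89 -0.61] 17.425 [ 0.36997761 -0.41355279  0.25693704] [0.  0.1 0.1]
[2, 3, 13, 1.2, -0.1, 1.5],
[-4, 5, 17, 2.5, -0.1, 3.0],
[-9, 8, 22, 3.8, -0.1, 4.5],
[-15, 10, 27, 5.1, -0.1, 6.0],
[-21, 11, 32, 6.4, -0.1, 7.6],
[-26, 13, 37, 7.7, -0.1, 9.1],
[-32, 14, 42, 9.0, -0.1, 10.6],
[-38, 14, 46, 10.2, -0.1, 12.2],
[-44, 14, 52, 11.5, -0.1, 13.7],
[-50, 14, 57, 12.8, -0.1, 15.2],
[-52, 13, 58, 13.3, -0.1, 15.8],
[-53, 13, 59, 13.8, -0.1, 16.4],
[-55, 13, 60, 14.3, -0.1, 17.0],
[-56, 12, 62, 14.7, -0.1, 17.5],
[-0.0423  0.0441  0.165 ] [-0.0342  0.0458  0.165 ]
```

Request:
servo_tool([
  [2, 3, 13, 1.2, 0, 1.5],
  [-4, 5, 17, 2.5, 0, 3],
  [-9, 8, 22, 3.8, 0, 4.5],
  [-15, 10, 27, 5.1, 0, 6],
  [-21, 11, 32, 6.4, 0, 7.6],
  [-26, 13, 37, 7.7, 0, 9.1],
  [-32, 14, 42, 9, 0, 10.6],
  [-38, 14, 46, 10.2, 0, 12.2],
  [-44, 14, 52, 11.5, 0, 13.7],
  [-50, 14, 57, 12.8, 0, 15.2],
  [-52, 13, 58, 13.3, 0, 15.8],
  [-53, 13, 59, 13.8, 0, 16.4],
  [-55, 13, 60, 14.3, 0, 17],
  [-56, 12, 62, 14.7, 0, 17.5],
])

```text
time_s: 19.18
position: [0.6544, 0.0172, 0.1642]
eef_rot: [0.292, 0.487, 0.803, -0.178]
wrist_force: [-0.8, 0.5, 0.3]
grip_width: 0.0001
grip_force: 0.2
```

Run:
```python
from h import *
p,r,s=pose();print(W2L(p),s["joint_positions"].round(2),s["time_s"],s["wrist_force"])
rows([(8,L2W(-.018,.045,.165),lean(40,0))])
```

```text
[-0.035   0.0457  0.1642] [-0.2   0.54 -0.34  1.85  1.03  1.1  -0.67] 19.175 [-0.75841011  0.47911674  0.28332927]
[-2, 0, 1, 0.2, 0.0, 0.2],
[-3, 0, 3, 0.3, 0.0, 0.4],
[-5, -1, 4, 0.5, 0.0, 0.6],
[-7, -1, 5, 0.7, 0.0, 0.8],
[-8, -1, 6, 0.9, 0.0, 1.1],
[-10, -1, 8, 1.0, 0.0, 1.3],
[-12, -1, 9, 1.2, 0.0, 1.5],
[-14, -1, 10, 1.4, 0.0, 1.7],
```

Request:
servo_tool([
  [-2, 0, 1, 0, 0, 0],
  [-3, 0, 3, 0, 0, 0],
  [-5, 0, 4, 0, 0, 0],
  [-7, 0, 5, 0, 0, 0.5],
  [-7, 0, 5, 0, 0, 0.5],
])

```text
time_s: 19.8
position: [0.6583, 0.0085, 0.1649]
eef_rot: [0.293, 0.491, 0.801, -0.177]
wrist_force: [-0.7, 0.4, 0.8]
grip_width: -0.0001
grip_force: 0.6
```

Request:
servo_tool([
  [-2, 0, 1, 0, 0, 0],
  [-3, 0, 3, 0, 0, 0],
  [-3, 0, 3, 0, 0, 0],
])

```text
time_s: 20.18
position: [0.6598, 0.0063, 0.1645]
eef_rot: [0.293, 0.491, 0.801, -0.176]
wrist_force: [-4.3, 3.3, 3.5]
grip_width: 0.0004
grip_force: 2.7
```

Request:
servo_tool([
  [-2, 0, 2, 0, 0, 0],
  [-4, 0, 3, 0, 0, 0],
  [-6, 0, 5, 0, 0, 0],
  [-6, 0, 5, 0, 0, 0],
])

```text
time_s: 20.68
position: [0.6607, 0.0062, 0.1638]
eef_rot: [0.291, 0.489, 0.804, -0.174]
wrist_force: [-20.4, 19.9, 13.1]
grip_width: -0.0001
grip_force: 13.1
```

Run:
```python
from h import *
p,r,s=pose();print(W2L(p),s["time_s"],s["wrist_force"])
```

```text
[-0.0224  0.0467  0.1638] 20.675 [-20.41052313  19.9123266   13.14165129]
```

Request:
servo_tool([
  [15, 0, -13, 0, 0, 0],
  [30, 0, -25, 0, 0, 0],
  [46, 0, -38, 0, 0, 0],
  [69, 0, -57, 0, 0, 0],
  [92, 0, -77, 0, 0, 0],
  [115, 0, -96, 0, 0, 0],
  [115, 0, -96, 0, 0, 0],
])

```text
time_s: 21.55
position: [0.5944, 0.1356, 0.1636]
eef_rot: [0.293, 0.489, 0.803, -0.175]
wrist_force: [-0.2, -0.4, 0.3]
grip_width: -0.0001
grip_force: 0.0
```

Run:
```python
from h import *
import cv2
p,r,s=pose();print(W2L(p),s["time_s"],s["wrist_force"])
a=vision.camera("top")[130:350,150:460,::-1];b=vision.camera("scene")[110:380,160:450,::-1]
cv2.imwrite("pics/t5.png",np.vstack([cv2.resize(a,(400,284)),cv2.resize(b,(400,310))]))
cv2.imwrite("pics/t5full.png",cv2.resize(a[10:170,90:250],None,fx=3.6,fy=3.6,interpolation=cv2.INTER_CUBIC))
```

```text
[-0.1677  0.0421  0.1636] 21.55 [-0.1790159  -0.35240521  0.31371346]
```

View pics/t5full.png

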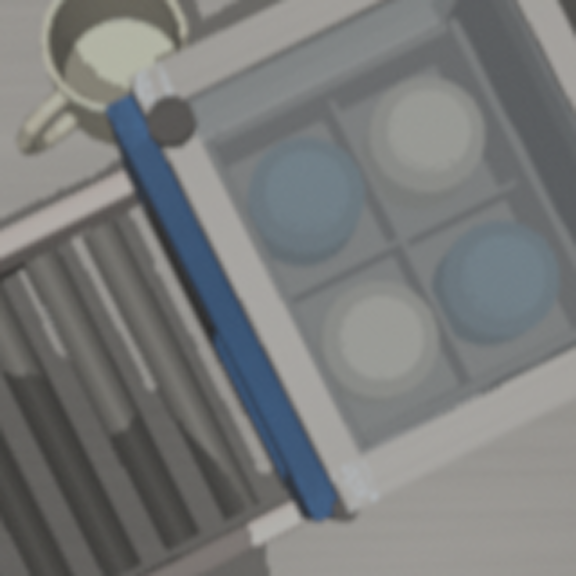

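View pics/t5.png

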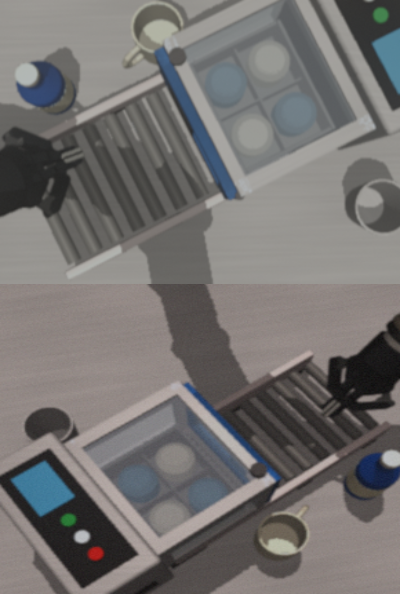

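The door stands against the front, the crate and its cups are inside the bay, and all three bystanders are still standing in place. I'll measure the door angle and the bystander shifts numerically.

Run:
```python
from h import *
import cv2
for n in ["top"]:
    im=vision.camera(n);hsv=cv2.cvtColor(im,cv2.COLOR_RGB2HSV)
    m=cv2.inRange(hsv,(100,110,50),(125,255,255));m[:, :225]=0;m[:,350:]=0
    k,l,st,_=cv2.connectedComponentsWithStats(m);j=1+np.argmax(st[1:,4]);ys,xs=np.where(l==j)
    print(st[j]);
    # inner (roof-side) edge: rightmost blue pixel in each row
    e=[];o=[]
    for y in range(ys.min()+6,ys.max()-6): xx=xs[ys==y]; e.append(W2L(cast(xx.max()+.5,y,.246))[:2]);o.append(W2L(cast(xx.min()-.5,y,.246))[:2])
    for q in (e,o):
        q=np.array(q);f=np.polyfit(q[:,1],q[:,0],1);print("slope(rad)",-f[0],"x at y=0",f[1])
    # roof edge reference: housing / roof lines from initial picks
    a=W2L(crop((253,194),.266));b=W2L(crop((368,418),.266));print("roof front slope",-(a[0]-b[0])/(a[1]-b[1]))
    h=[W2L(crop(p,.3)) for p in((562,12),(698,268),(448,72),(584,330))]
    for i in(0,2):print("housing",-(h[i][0]-h[i+1][0])/(h[i][1]-h[i+1][1]))
    i0=cv2.cvtColor(cv2.imread("pics/top0.png"),cv2.COLOR_BGR2RGB)
    d=np.abs(im.astype(int)-i0).max(2)>40
    for nm,(u,v) in dict(bottle=(175,190),mug=(271,152),pot=(445,290)).items(): print(nm,d[v-20:v+20,u-20:u+20].mean())
```

```text
[ 271  167   62  117 1061]
slope(rad) 0.003810201672671312 x at y=0 -0.0012579714298879116
slope(rad) -0.022604615093780023 x at y=0 -0.015345557746796383
roof front slope 0.005123428039124357
housing -0.0004133939644480735
housing 0.0033112582781456754
bottle 0.0
mug 0.020625
pot 0.0
```

```bash
python3 -c "
from workcell import env
print(env.finish_job())"
```

```text
the job is handed in; nothing more can be done
None
```

The job is handed in: the crate is against the back stop, the door measures shut (about 0.004 rad in the top view), and the bottle, pot and mug stand where they were; the hand-in returned no verdict.

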